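# Lay the second course of power modules in running bond

### The job

Lay the second course on the row of power modules in the black tray, in running bond: the loose long module goes on top so that it bridges the joint between the two modules below, and the loose short one fills the rest of the row, so that the second course runs the same way and is flush with the course below at both ends and along both sides. Set each module down gently, not dropped or pressed hard, leave the lower course in its tray, do not disturb the circuit board, bin or screwdriver, and let go of everything at the end.

Things in the scene. Friction and masses are not known exactly. Their poses are not given: they have to be found in the camera images.
- full_center (a point): Power-supply module: plain rectangular aluminium block with black end plates, grooved sides, and a flat top and underside; a thin blank label in the middle of the top. This is the loose long one, 140 x 46 x 45 mm high, about 0.5 kg, lying flat on the mat (mat top at z = 2 mm). The point is the block's centre, half-way up; its x axis runs along the length, y across the 46 mm width, z up.
- half_center (a point): Power-supply module: plain rectangular aluminium block with black end plates, grooved sides, and a flat top and underside; a thin blank label in the middle of the top. This is the loose short one, 62 x 46 x 45 mm high, about 0.22 kg, lying flat on the mat. The point is the block's centre, half-way up; its x axis runs along the length, y across the 46 mm width, z up.
- full: The long loose module as a whole; origin at the centre of its underside, axes as for full_center.
- half: The short loose module as a whole; origin at the centre of its underside, axes as for half_center.
- base_full_center (a point): Power-supply module: plain rectangular aluminium block with black end plates, grooved sides, and a flat top and underside; a thin blank label in the middle of the top. Long one of the lower course, 140 x 46 x 45 mm high, loose but lying in the tray. The point is the block's centre, half-way up; its x axis runs along the length, y across the 46 mm width, z up.
- base_half_center (a point): Power-supply module: plain rectangular aluminium block with black end plates, grooved sides, and a flat top and underside; a thin blank label in the middle of the top. Short one of the lower course, 62 x 46 x 45 mm high, loose but lying in the tray. The point is the block's centre, half-way up; its x axis runs along the length, y across the 46 mm width, z up.
- base_full: The long module of the lower course as a whole; origin at the centre of its underside.
- base_half: The short module of the lower course as a whole; origin at the centre of its underside.
- tray_mid (a point): Centre of the inner floor (z = 8 mm) of the fixed black tray, 222 x 58 mm outside, 214 x 50 mm inside, rim 12 mm above the inner floor. x runs along the row, z up; it may be turned any way. The lower course is 210 mm long and 45 mm high: long module centred at x = -35 mm, short one at +74 mm, 8 mm joint. The second course is the reverse: long at +35 mm, short at -74 mm.
- board: Bystander: loose green circuit board 90 x 120 mm, up to 18 mm high, with components; origin at the centre of its underside.
- bin: Bystander: loose open black bin 100 x 160 x 55 mm high; origin at the centre of its underside.
- driver: Bystander: loose screwdriver 190 mm long, lying along its x axis, handle towards -x.
Mind the look-alikes: they are no part of the job. Leave any green look-alike of the half alone.

How it is judged:
By the outcome, as a careful person would: the job done as asked, in the order asked, and still so for the second after the job is handed in, with the robot touching nothing.
It also fails if it takes over 64 s, if anything falls off the work surface, if the arm or the gripper's body presses on something with over 40 N, if the wrist force passes 120 N, or if a joint passes its speed limit or range.

### The arm

A 7-joint arm with a two-finger parallel gripper is mounted at the origin on the work surface. World frame = base frame: x ahead of the robot, y to its left, z up, the work surface at z = 0. Lengths are in mm, angles in rad, forces in N, time in s.
With the tool pointing down it reaches from about 425 to 925 mm from the base axis. Payload 6.8 kg.
Tool frame: the origin (TCP) lies at the very end of the fingers, on their centre line; the grasp point (between the pads) lies 19 mm behind it (manip.hold_point_z is the distance from the TCP to the grasp point, in mm); z points along the fingers, y is the direction in which the jaws open and shut (so a half turn about z gives the same grasp; the last joint's range is limited). The gripper opens to 85 mm and grips with 20 to 120 N. Pads are 22 mm wide; open, the fingers measure 114 mm over their backs; the gripper's body (76 mm by 85 mm) begins 54 mm behind the grasp point. The pads swing forward as they close: fully open they stand 13 mm farther back than shut.
Start: joints at [0.995, 0.477, 0.022, 1.555, -0.011, 1.109, -0.083], TCP at [304.385, -602.492, 231.308] pointing down, gripper open.
Joint ranges: [-2.96, 2.96], [-0.34, 2.1], [-1.41, 1.46], [0.24, 2.44], [-1.37, 4.51], [0.17, 1.92], [-2.96, 2.96]. Speed limits (rad/s): [2.39, 2.39, 3.14, 3.14, 3.14, 3.14, 3.14].

### API

Orientations are given as a unit quaternion [w, x, y, z].
In Python, from workcell import manip gives the robot as it stands.
- The arm moves only by the tool apply_moves, never from a script. Its argument "plan" is a list of rows, each a list of 3 entries, a list of its own where there are three numbers: the finger opening in cm, from 0 to 8.54, then the shift along the tool's x, y, z in cm, then the turn about the tool's z in degrees. In form: [[hand, [dx, dy, dz], yaw], ...]. A call has 1 to 5 rows; each row is the pose to reach, as a shift and turn from the pose commanded when the call began, along the tool's axes at that moment; what a row does not reach only later rows make up. A row lasts 1/8 s, in which the tool goes at most 62.5 mm and 10.7 degrees, less where a joint would pass 70% of its speed; a pose out of reach is approached as far as the arm can. A call with a gripper value outside its range is refused whole. The fingers move at their own pace and stop on an object; "squeeze" is the grip in N (left out, the last holds). Time passes only in rows, so rows that repeat a pose let the fingers close. It gives the time, the measured TCP pose, the force and the opening at its end, in the units of the state.
- manip.sense(): the state, without advancing time (a new reading comes with each control period).
- manip.camera(name): name is "scene" or "side" or "wrist"; returns a dict with "img" (480x640x3 uint8, red, green, blue), "fx", "fy", "cx", "cy" (pixels), "dist_coeffs" ([k1, k2, p1, p2, k3] as OpenCV has them; the pictures are not rectified), "R" (3x3) and "t" (3): a world point X has camera coordinates R X + t. Camera axes: x right, y down, z forward; pixel columns grow to the right and rows downward; lengths in mm; the calibration is good to about 2 mm. A picture is of the moment at which its call begins. There is no depth.
- manip.finish_job(): hands the job in, once; it reports no verdict.
The state is a dict: "time_s": time; "q": joint angles; "qvel": joint speeds; "joint_efforts": joint torques, N m; "position": TCP position; "tcp_rot": TCP orientation; "wrist_force": force on the tool from outside, world axes, zero at the start; "moment": the same for the moment, N m; "gripper_width": finger opening in mm.
Only numpy, scipy, OpenCV 4.12 (cv2) and the standard library are available. Lean on these libraries where they do the work, as an engineer would, in place of code of your own. Each camera call takes 0.05 s, during which the arm holds its last target. There are 200 camera calls.

## Working session

There is one attempt and no reset: what is moved stays moved. The work goes in short steps, Python scripts to look and compute and a tool call to move; the robot and the scene stay as the last step left them, time stands still between calls to the robot, and variables do not carry over. Pictures are saved under pics/ and viewed, about 8 in all and at most 12, crops included, and the job is handed in when it is done.

Besides the shell and the picture viewer there is one more tool, called as name(argument=value, ...) on one line, values as JSON. apply_moves: Moves the arm, as the interface text tells. Its arguments: {"type":"object","properties":{"plan":{"type":"array","items":{"type":"array"}},"squeeze":{"type":"number"}},"required":["plan"]}

```bash
ls; mkdir -p pics; cat > h.py <<'E'
import numpy as np, cv2
from workcell import manip
def ray(c,uv):
    K=np.array([[c["fx"],0,c["cx"]],[0,c["fy"],c["cy"]],[0,0,1]]);d=np.array(c["dist_coeffs"],float)
    p=cv2.undistortPoints(np.array(uv,float).reshape(-1,1,2),K,d).reshape(-1,2)
    R=np.array(c["R"]);t=np.array(c["t"])
    return -R.T@t, np.c_[p,np.ones(len(p))]@R
def onz(c,uv,z):
    o,d=ray(c,uv); return o+d*((z-o[2])/d[:,2])[:,None]
def proj(c,X):
    K=np.array([[c["fx"],0,c["cx"]],[0,c["fy"],c["cy"]],[0,0,1]])
    return cv2.projectPoints(np.array(X,float).reshape(-1,1,3),cv2.Rodrigues(np.array(c["R"]))[0],np.array(c["t"],float),K,np.array(c["dist_coeffs"],float))[0].reshape(-1,2)
def snap(n,f):
    c=manip.camera(n);cv2.imwrite("pics/"+f,c["img"][:,:,::-1]);return c
E
python3 - <<'E'
from h import *
import pickle
for n in("scene","side","wrist"):
    c=snap(n,n+"0.png");pickle.dump(c,open(n+"0.pkl","wb"));o,_=ray(c,[[320,240]]);print(n,o.round(),c["fx"])
print(manip.sense())
E
```

```text
pics
scene [1018.  572.  719.] 456.5974837472344
side [ 186.  714. 1089.] 513.7495469585675
wrist [ 377. -565.  372.] 422.4662943261464
{'time_s': 0.15, 'q': array([ 0.99493694,  0.47759279,  0.02232915,  1.55617368, -0.01148957,
        1.10929782, -0.08307398]), 'qvel': array([ 8.12218712e-05, -1.91296220e-03,  4.35095877e-05, -3.26736886e-03,
        3.81293514e-04,  9.36925685e-05, -1.43733893e-03]), 'joint_efforts': array([ 2.68003234e-03, -5.96929872e+01,  1.61024630e+00, -2.81491542e+01,
        1.26864357e-02,  6.50788250e-03,  3.60390902e-05]), 'position': array([ 304.15811523, -602.10466978,  230.58180604]), 'tcp_rot': array([-6.41121731e-04,  9.72766887e-01,  2.31784667e-01, -2.00889726e-04]), 'wrist_force': array([ 0.35665619, -0.29465596, -0.28407018]), 'moment': array([ 0.02677594, -0.02932101,  0.0026503 ]), 'gripper_width': 85.65784275855783}
```

View pics/scene0.png

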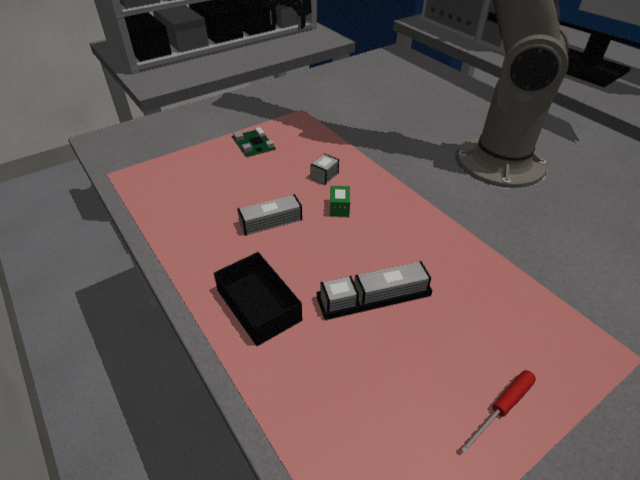

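View pics/side0.png

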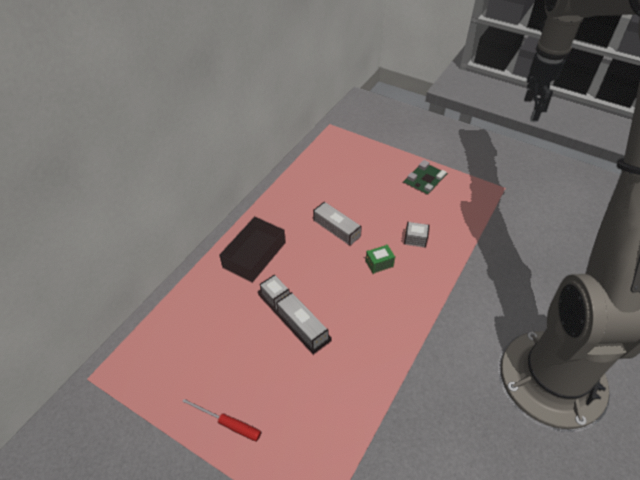

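Candidates for the short module are the grey block at scene (325,168) / side (417,233) and the green block at scene (340,200) / side (380,258). The grey one fits, because the green one is the look-alike. The loose long module is at scene (270,214), and the row in the tray is at (375,288). Next I'll measure the labels and make the confirming crop.

```bash
python3 - <<'E'
from h import *
import pickle
sd={"scene":dict(full=(270,208,47),half=(325,162,47),bf=(393,277,53),bh=(340,287,53)),"side":dict(full=(337,218,47),half=(418,230,47),bf=(302,315,53),bh=(275,287,53))}
for n in sd:
    c=pickle.load(open(n+"0.pkl","rb"));im=c["img"]
    hsv=cv2.cvtColor(im,cv2.COLOR_RGB2HSV)
    for k,(u,v,z) in sd[n].items():
        g=im.min(2)[v-14:v+15,u-16:u+17].astype(np.uint8)
        th,m=cv2.threshold(g,0,255,cv2.THRESH_BINARY);m=(g>0.8*g.max()).astype(np.uint8)
        cs,_=cv2.findContours(m,cv2.RETR_EXTERNAL,cv2.CHAIN_APPROX_NONE)
        ct=max(cs,key=cv2.contourArea)
        mm=np.zeros_like(m);cv2.drawContours(mm,[ct],-1,1,-1)
        ys,xs=np.nonzero(mm);P=onz(c,np.c_[xs+u-16,ys+v-14],z)
        r=cv2.minAreaRect(P[:,:2].astype(np.float32))
        print(n,k,len(xs),g.max(),P.mean(0).round(1),"rect",np.round(r[1],0),round(r[2],1))
c=pickle.load(open("scene0.pkl","rb"));a=c["img"][130:330,200:440]
d=pickle.load(open("side0.pkl","rb"));b=d["img"][180:360,230:446]
b=cv2.resize(b,(240,200))
cv2.imwrite("pics/crop.png",cv2.resize(np.hstack([a,b]),None,fx=1.66,fy=2.2,interpolation=2)[:,:,::-1])
E
```

```text
scene full 145 180 [ 651.4 -143.4   47. ] rect [39. 42.] 55.4
scene half 111 178 [ 441.3 -221.8   47. ] rect [42. 35.] 19.8
scene bf 384 178 [569.2 179.2  53. ] rect [36. 65.] 70.9
scene bh 249 180 [662.4 139.9  53. ] rect [33. 43.] 71.0
side full 358 198 [ 652.  -141.9   47. ] rect [ 39. 121.] 77.6
side half 178 200 [ 438.4 -218.3   47. ] rect [45. 40.] 19.0
side bf 515 201 [562.2 178.7  53. ] rect [ 41. 102.] 70.5
side bh 248 199 [662.9 143.1  53. ] rect [41. 45.] 70.4
```

View pics/crop.png

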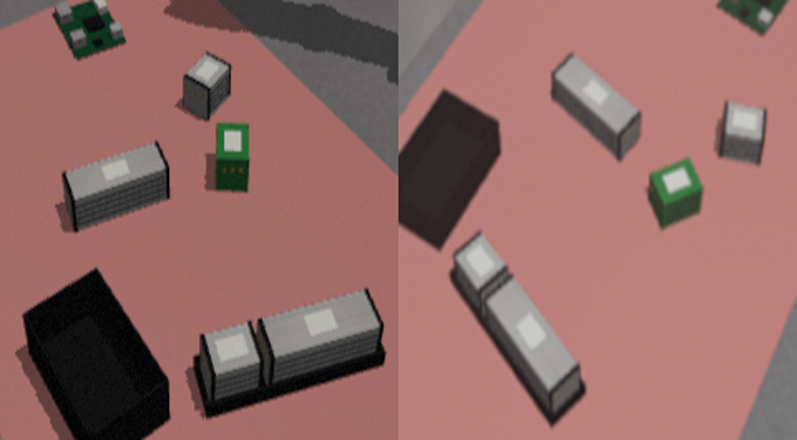

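The crop confirms it: the grey block with black end plates is the half and the green block is excluded. The loose long module and the tray row are clear. I'll move above the long module.

```bash
cat >> h.py <<'E'
from scipy.spatial.transform import Rotation as Ro
def tool():
    s=manip.sense();w,x,y,z=s["tcp_rot"];R=Ro.from_quat([x,y,z,w]).as_matrix()
    return s,R,np.degrees(np.arctan2(R[1,0],R[0,0]))
def to(p,yaw):
    s,R,a=tool();d=R.T@(np.array(p)-s["position"])/10
    t=(a-yaw+90)%180-90
    print("t",round(s["time_s"],2),"pos",s["position"].round(1),"yaw",round(a,2),"F",s["wrist_force"].round(1),"w",round(s["gripper_width"],1),"-> d",d.round(2),"turn",round(t,2),"q7",s["q"][6].round(2))
E
python3 -c "
from h import *
to([645,-143,215],-12.4)"
```

```text
t 0.15 pos [ 304.2 -602.1  230.6] yaw 26.8 F [ 0.4 -0.3 -0.3] w 85.7 -> d [ 51.13 -25.61   1.59] turn 39.2 q7 -0.08
```

apply_moves(plan=[[8.5,[51.1,-25.6,1.6],39],[8.5,[51.1,-25.6,1.6],39],[8.5,[51.1,-25.6,1.6],39],[8.5,[51.1,-25.6,1.6],39],[8.5,[51.1,-25.6,1.6],39]])

```text
time_s: 0.78
position: [490.6, -351.1, 222.4]
tcp_rot: [0.0, 0.994, -0.107, -0.0]
wrist_force: [0.0, -0.6, 0.4]
gripper_width: 84.9
```

```bash
python3 -c "
from h import *
to([645,-143,215],-12.4)"
```

```text
t 0.78 pos [ 490.6 -351.1  222.4] yaw -12.28 F [ 0.  -0.6  0.4] w 84.9 -> d [ 10.66 -23.61   0.74] turn 0.12 q7 -1.24
```

apply_moves(plan=[[8.5,[10.5,-23.5,0.7],0],[8.5,[10.5,-23.5,0.7],0],[8.5,[10.5,-23.5,0.7],0],[8.5,[10.5,-23.5,0.7],0],[8.5,[10.5,-23.5,0.7],0]])

```text
time_s: 1.4
position: [644.4, -138.2, 214.8]
tcp_rot: [-0.002, 0.995, -0.102, -0.0]
wrist_force: [0.0, 0.5, 0.4]
gripper_width: 85.3
```

```bash
python3 -c "
from h import *
import pickle
to([645,-143,215],-12.4)
c=snap('wrist','w1.png');pickle.dump(c,open('w1.pkl','wb'));to([645,-143,215],-12.4)"
```

```text
t 1.4 pos [ 644.4 -138.2  214.8] yaw -11.68 F [0.  0.5 0.4] w 85.3 -> d [ 0.15  0.46 -0.02] turn 0.72 q7 -1.66
t 1.45 pos [ 643.6 -140.7  214.8] yaw -11.84 F [0.5 0.7 0.5] w 84.5 -> d [ 0.19  0.2  -0.02] turn 0.56 q7 -1.66
```

View pics/w1.png

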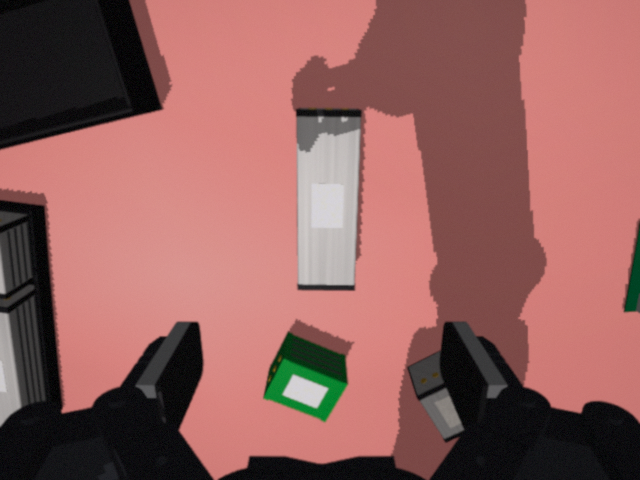

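The view shows the long module's top with corners at about (297,109), (361,110), (355,289) and (298,289). The green block is at (307,380), and the grey half is partly hidden behind the finger at (440,395). I'll cast these onto the top plane.

```bash
python3 - <<'E'
from h import *
import pickle
c=pickle.load(open("w1.pkl","rb"));im=c["img"]
P=onz(c,[[297,109],[361,110],[355,289],[298,289]],47)
print(P.round(1).tolist(),P.mean(0))
for a,b in((0,1),(1,2),(2,3),(3,0)):
    d=P[b]-P[a];print(np.linalg.norm(d).round(1),np.degrees(np.arctan2(d[1],d[0])).round(1))
m=((im.min(2)>205)).astype(np.uint8);n,l,s,ce=cv2.connectedComponentsWithStats(m)
for i in range(1,n):
    if s[i,4]>300:
        print(s[i],onz(c,[ce[i]],47).round(1))
m=(im.min(2)[160:240,300:352]);print(np.percentile(m,[5,50,80,99]))
print(ray(c,[[320,240]]))
E
```

```text
[[721.3, -136.3, 47.0], [711.6, -180.2, 47.0], [576.7, -151.5, 47.0], [585.9, -106.6, 47.0]] [ 648.88128359 -143.6714087    47.        ]
44.9 -102.5
137.9 168.0
45.8 78.4
138.6 -12.4
[ 312  184   31   44 1293] [[ 649. -143.   47.]]
[285 377  41  29 659] [[487.9 -90.5  47. ]]
[183. 194. 209. 212.]
(array([ 724.38175341, -155.17673348,  356.25806826]), array([[-0.31056473,  0.06975936, -0.94799303]]))
```

```bash
python3 -c "
from h import *
to([649,-143.3,70],-12.2)"
```

```text
t 1.45 pos [ 643.6 -140.7  214.8] yaw -11.84 F [0.5 0.7 0.5] w 84.5 -> d [ 0.59  0.17 14.48] turn 0.36 q7 -1.66
```

apply_moves(plan=[[8.5,[0.6,0,4],0],[8.5,[0.6,0,9],0],[8.5,[0.6,0,13.5],0],[8.5,[0.6,0,14.4],0],[8.5,[0.6,0,14.4],0]])

```text
time_s: 2.08
position: [647.8, -147.8, 72.2]
tcp_rot: [0.0, 0.994, -0.107, 0.0]
wrist_force: [1.0, -0.1, 1.5]
gripper_width: 84.9
```

```bash
python3 -c "
from h import *
to([649,-143.3,12],-12.2)"
```

```text
t 2.08 pos [ 647.8 -147.8   72.2] yaw -12.27 F [ 1.  -0.1  1.5] w 84.9 -> d [ 0.02 -0.47  6.02] turn -0.07 q7 -1.66
```

apply_moves(plan=[[8.5,[0,-0.4,2],0],[8.5,[0,-0.4,4.5],0],[8.5,[0,-0.4,5.8],0],[8.5,[0,-0.4,5.8],0],[8.5,[0,-0.4,5.8],0]])

```text
time_s: 2.7
position: [649.5, -142.9, 14.5]
tcp_rot: [0.0, 0.994, -0.106, 0.001]
wrist_force: [0.9, -0.3, -1.1]
gripper_width: 84.4
```

```bash
python3 -c "
from h import *
to([649,-143.3,12],-12.2)"
```

```text
t 2.7 pos [ 649.5 -142.9   14.5] yaw -12.2 F [ 0.9 -0.3 -1.1] w 84.4 -> d [-0.04  0.05  0.25] turn -0.0 q7 -1.67
```

apply_moves(plan=[[6,[0,0,0],0],[4.0,[0,0,0],0],[4.0,[0,0,0],0],[4.0,[0,0,0],0],[4.0,[0,0,0],0]], squeeze=55)

```text
time_s: 3.32
position: [649.2, -143.1, 14.4]
tcp_rot: [0.0, 0.994, -0.106, 0.001]
wrist_force: [-0.8, -0.1, 5.2]
gripper_width: 45.5
```

apply_moves(plan=[[4.0,[0,0,0],0],[4.0,[0,0,-1],0],[4.0,[0,0,-4],0],[4.0,[0,0,-9],0],[4.0,[0,0,-14],0]])

```text
time_s: 3.95
position: [647.4, -142.4, 153.9]
tcp_rot: [-0.0, 0.994, -0.106, -0.001]
wrist_force: [0.2, -0.7, -5.5]
gripper_width: 45.2
```

```bash
python3 -c "
from h import *
to([575,171,200],-20)
import pickle
c=snap('wrist','w2.png');pickle.dump(c,open('w2.pkl','wb'))"
```

```text
t 3.95 pos [ 647.4 -142.4  153.9] yaw -12.18 F [ 0.2 -0.7 -5.5] w 45.2 -> d [-13.71 -29.1   -4.57] turn 7.82 q7 -1.66
```

View pics/w2.png

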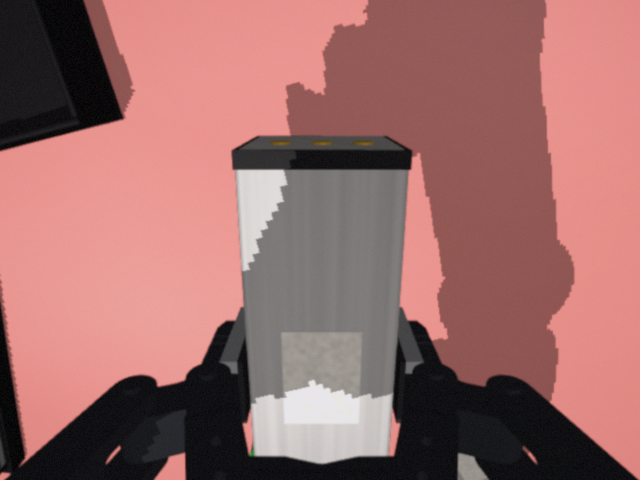

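The long module is held: width 45 mm, about 5.5 N hanging. It sits straight in the jaws, with its far top edge at (233..411,150). I'll carry it to a spot beside the tray and measure the row from there.

```bash
python3 -c "
from h import *
import pickle
c=pickle.load(open('w2.pkl','rb'));s,R,a=tool()
P=onz(c,[[233,150],[411,150],[322,150]],s['position'][2]-14.4+47)
print(((P-s['position'])@R).round(1))
to([560,10,260],-20)"
```

```text
[[ 66.4 -20.7 -32. ]
 [ 66.5  21.1 -32.1]
 [ 66.4   0.2 -32. ]]
t 4.0 pos [ 651.6 -143.2  162.1] yaw -12.21 F [ 1.8 -0.   1.1] w 45.2 -> d [-12.11 -13.04  -9.88] turn 7.79 q7 -1.66
```

apply_moves(plan=[[4.0,[-2.5,-3,-3],2],[4.0,[-6,-6.5,-6],5],[4.0,[-9.5,-10,-8],8],[4.0,[-12,-13,-9.8],8],[4.0,[-12,-13,-9.8],8]])

```text
time_s: 4.62
position: [557.7, 14.0, 252.7]
tcp_rot: [-0.001, 0.985, -0.172, 0.0]
wrist_force: [0.4, -1.1, -5.0]
gripper_width: 45.1
```

apply_moves(plan=[[4.0,[0,0,0],0],[4.0,[0,0,0],0]])

```text
time_s: 4.88
position: [558.6, 8.3, 250.7]
tcp_rot: [0.0, 0.984, -0.176, -0.001]
wrist_force: [0.1, -0.2, -5.0]
gripper_width: 45.3
```

```bash
python3 -c "
from h import *
import pickle
c=snap('wrist','w3.png');pickle.dump(c,open('w3.pkl','wb'))
to([560,10,260],-20)"
```

```text
t 4.92 pos [558.7   8.4 250.8] yaw -20.31 F [ 1.9  0.5 -5.6] w 45.2 -> d [ 0.06 -0.2  -0.92] turn -0.31 q7 -2.06
```

View pics/w3.png

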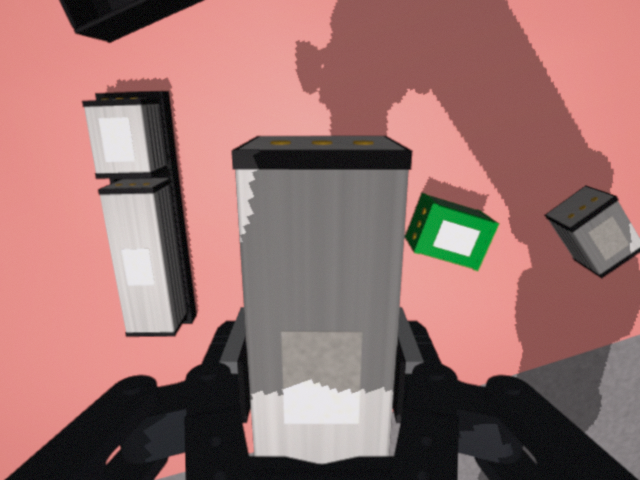

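The row is clear at left: top corners at about (84,102), (151,101), (176,333) and (126,334), with labels at (117,140) and (138,267). The grey half is at (595,232) and the green block at (455,235).

```bash
python3 - <<'E'
from h import *
import pickle
c=pickle.load(open("w3.pkl","rb"));im=c["img"]
g=im.min(2)
for n,(x0,x1,y0,y1) in dict(bh=(90,145,110,170),bf=(112,168,235,300)).items():
    w=g[y0:y1,x0:x1];print(n,np.percentile(w,[5,25,50,75,95]))
    m=(w>228).astype(np.uint8);k,l,s,ce=cv2.connectedComponentsWithStats(m);i=1+s[1:,4].argmax()
    ys,xs=np.nonzero(l==i);P=onz(c,np.c_[xs+x0,ys+y0],53);r=cv2.minAreaRect(P[:,:2].astype(np.float32));print(s[i],r,P.mean(0))
P=onz(c,[[84,102],[151,101],[176,333],[126,334]],53);print(P.round(1).tolist(),P.mean(0).round(1))
for a,b in((0,1),(1,2),(2,3),(3,0)):
    d=P[b]-P[a];print(np.linalg.norm(d).round(1),np.degrees(np.arctan2(d[1],d[0])).round(1))
y,x=slice(80,350),slice(60,220)
a=cv2.resize(im[y,x],None,fx=2.2,fy=2.2,interpolation=2);b=cv2.resize(im[170:290,540:640],None,fx=4,fy=4.95,interpolation=2)[:594]
cv2.imwrite("pics/c3.png",np.hstack([a,b])[:,:,::-1]);print(a.shape,b.shape)
E
```

```text
bh [179. 201. 211. 228. 230.]
[ 11  10  32  41 759] ((663.0123901367188, 142.05929565429688), (21.504226684570312, 31.117773056030273), 71.01900482177734) [661.80381748 142.38639383  53.        ]
bf [ 92.95 205.   209.   224.25 230.  ]
[ 11  15  30  34 780] ((560.7503662109375, 177.69174194335938), (21.9730224609375, 31.113445281982422), 70.04979705810547) [560.71803767 177.62036757  53.        ]
[[698.0, 152.3, 53.0], [679.6, 102.8, 53.0], [489.9, 175.9, 53.0], [504.8, 220.5, 53.0]] [593.1 162.9  53. ]
52.8 -110.3
203.4 158.9
47.1 71.4
204.8 -19.4
(594, 352, 3) (594, 400, 3)
```

View pics/c3.png

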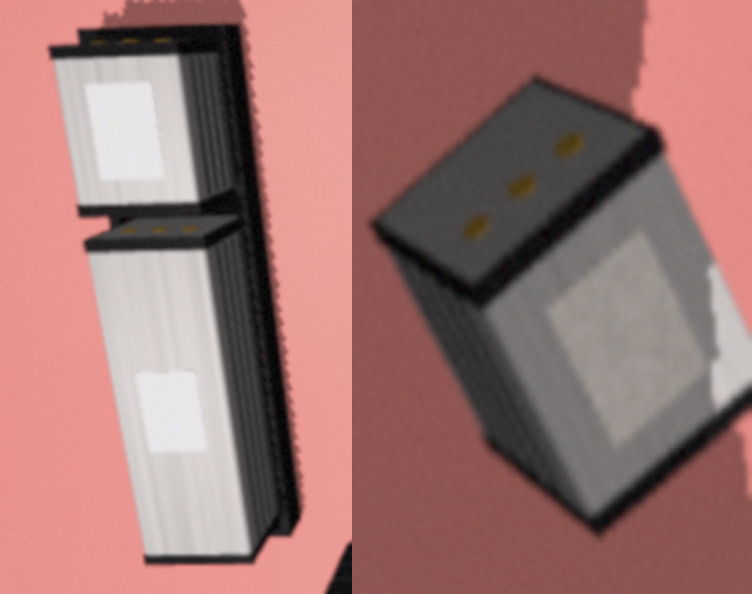

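```bash
python3 - <<'E'
from h import *
import pickle
c=pickle.load(open("w3.pkl","rb"))
def show(n,uv,z):
    P=onz(c,uv,z);print(n,P.round(1).tolist(),P.mean(0).round(1))
    for a in range(len(P)):
        d=P[(a+1)%len(P)]-P[a];print("  ",np.linalg.norm(d).round(1),np.degrees(np.arctan2(d[1],d[0])).round(1))
show("row",[[82.7,101.4],[142,102.5],[174.5,333.6],[125.5,334.5]],53)
# upper edges at the joint: half near end, full far end
show("joint",[[60+79/2.2,80+212/2.2],[60+87/2.2,80+245/2.2],[60+206/2.2,80+243/2.2]],53)
show("half",[[573,231],[617,197.7],[602,277]],47)
show("halflabel",[[540+(547-352)/4,170+305/4.95],[540+(640-352)/4,170+235/4.95],[540+(705-352)/4,170+362/4.95],[540+(617-352)/4,170+440/4.95]],47)
show("green",[[470,240]],47)
E
```

```text
row [[698.7, 153.1, 53.0], [681.2, 109.8, 53.0], [489.8, 177.5, 53.0], [504.5, 221.2, 53.0]] [593.5 165.4  53. ]
   46.7 -112.1
   203.0 160.5
   46.1 71.3
   205.8 -19.3
joint [[643.4, 172.4, 53.0], [631.4, 175.8, 53.0], [616.1, 133.0, 53.0]] [630.3 160.4  53. ]
   12.5 164.3
   45.4 -109.6
   47.9 55.3
half [[457.9, -188.6, 47.0], [474.3, -230.1, 47.0], [404.5, -207.0, 47.0]] [ 445.6 -208.5   47. ]
   44.7 -68.4
   73.6 161.7
   56.5 19.0
halflabel [[452.4, -201.8, 47.0], [458.1, -223.4, 47.0], [429.0, -234.4, 47.0], [421.0, -213.2, 47.0]] [ 440.1 -218.2   47. ]
   22.4 -75.3
   31.1 -159.4
   22.7 110.8
   33.4 19.9
green [[481.5, -101.2, 47.0]] [ 481.5 -101.2   47. ]
   0.0 0.0
```

```bash
python3 -c "
from h import *
import pickle
c=pickle.load(open('w3.pkl','rb'));s,R,a=tool()
P=onz(c,[[233,150],[411,150]],s['position'][2]+32.6)
print(((P-s['position'])@R).round(1))
to([626.3,154.3,85],-19.4)"
```

```text
[[ 69.3 -22.2 -32.7]
 [ 69.3  23.  -32.7]]
t 4.92 pos [558.7   8.4 250.8] yaw -20.31 F [ 1.9  0.5 -5.6] w 45.2 -> d [  1.29 -16.05  16.56] turn -0.91 q7 -2.06
```

apply_moves(plan=[[4.0,[0.4,-4,2],-0.9],[4.0,[0.8,-9,5],-0.9],[4.0,[1.2,-13.5,8],-0.9],[4.0,[1.3,-16,11],-0.9],[4.0,[1.3,-16,13],-0.9]])

```text
time_s: 5.55
position: [626.0, 157.7, 119.0]
tcp_rot: [-0.0, 0.986, -0.166, -0.001]
wrist_force: [1.1, -0.7, -5.2]
gripper_width: 45.3
```

apply_moves(plan=[[4.0,[0,0,1.5],0],[4.0,[0,0,2.5],0],[4.0,[0,0,2.5],0],[4.0,[0,0,2.5],0]])

```text
time_s: 6.05
position: [627.0, 155.0, 97.6]
tcp_rot: [-0.0, 0.986, -0.168, 0.001]
wrist_force: [-0.6, 0.1, -5.7]
gripper_width: 45.0
```

```bash
python3 -c "
from h import *
to([626.3,154.3,75],-19.4)"
```

```text
t 6.05 pos [627.  155.   97.6] yaw -19.34 F [-0.6  0.1 -5.7] w 45.0 -> d [-0.05  0.1   2.26] turn 0.06 q7 -2.29
```

apply_moves(plan=[[4.0,[0,0.1,1],0],[4.0,[0,0.1,2],0],[4.0,[0,0.1,2.6],0],[4.0,[0,0.1,2.6],0],[4.0,[0,0.1,2.6],0]])

```text
time_s: 6.68
position: [626.2, 154.5, 70.7]
tcp_rot: [-0.0, 0.986, -0.168, 0.0]
wrist_force: [0.5, 0.0, -5.9]
gripper_width: 45.0
```

```bash
python3 -c "
from h import *
import pickle
to([626.3,154.3,65.4],-19.4)
o=[]
for n,(u,v) in dict(scene=(375,265),side=(300,300)).items():
    c=snap(n,n+'4.png');pickle.dump(c,open(n+'4.pkl','wb'))
    o.append(cv2.resize(c['img'][v-60:v+60,u-80:u+80],None,fx=2.5*2,fy=2.5*2,interpolation=2)[:, :])
cv2.imwrite('pics/c4.png',cv2.resize(np.vstack(o),(400*2*6//8,600))[:,:,::-1])"
```

```text
t 6.67 pos [626.2 154.5  70.7] yaw -19.29 F [ 0.5  0.  -5.9] w 45.0 -> d [0.01 0.01 0.53] turn 0.11 q7 -2.29
```

View pics/c4.png

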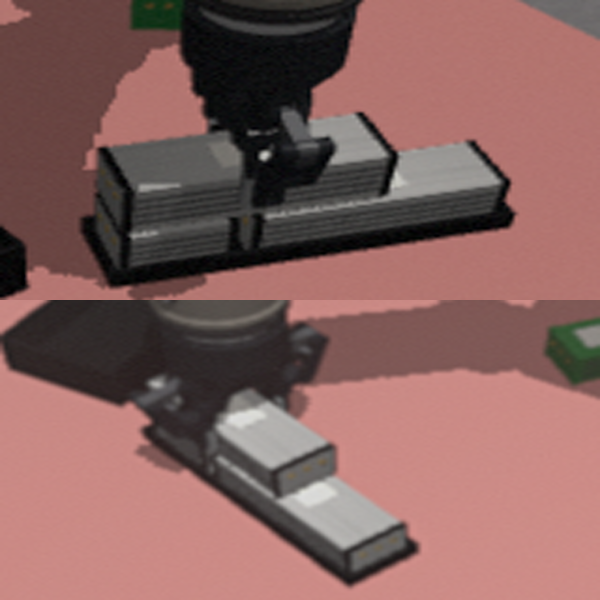

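The long module hovers squarely over the row in both views, with its end plate above the lower end plate at scene crop (110,200). I'll lower it slowly while watching the force.

apply_moves(plan=[[4.0,[0,0,0.1],0],[4.0,[0,0,0.2],0],[4.0,[0,0,0.3],0],[4.0,[0,0,0.4],0],[4.0,[0,0,0.4],0]])

```text
time_s: 7.4
position: [625.9, 154.4, 66.5]
tcp_rot: [0.0, 0.986, -0.168, -0.0]
wrist_force: [-0.4, 0.3, -5.5]
gripper_width: 45.1
```

apply_moves(plan=[[4.0,[0,0,0.05],0],[4.0,[0,0,0.1],0],[4.0,[0,0,0.1],0]])

```text
time_s: 7.78
position: [626.0, 154.4, 65.6]
tcp_rot: [0.0, 0.986, -0.168, -0.0]
wrist_force: [-0.6, 0.3, -5.3]
gripper_width: 45.1
```

apply_moves(plan=[[4.0,[0,0,0.05],0],[4.0,[0,0,0.05],0],[4.0,[0,0,0.1],0],[4.0,[0,0,0.1],0]])

```text
time_s: 8.28
position: [626.1, 154.5, 65.4]
tcp_rot: [-0.0, 0.986, -0.168, 0.0]
wrist_force: [-5.3, -2.1, 5.7]
gripper_width: 44.8
```

Contact at z = 65.4. I'll release it.

apply_moves(plan=[[4.8,[0,0,0],0],[5.6,[0,0,0],0],[7.5,[0,0,0],0],[8.5,[0,0,0],0],[8.5,[0,0,0],0]])

```text
time_s: 8.9
position: [626.0, 154.4, 64.6]
tcp_rot: [-0.0, 0.986, -0.168, 0.0]
wrist_force: [-0.9, 0.0, 0.3]
gripper_width: 85.1
```

apply_moves(plan=[[8.5,[0,0,-1.5],0],[8.5,[0,0,-5],0],[8.5,[0,0,-10],0],[8.5,[0,0,-15],0],[8.5,[-3,4,-16],0]])

```text
time_s: 9.52
position: [588.1, 129.3, 230.0]
tcp_rot: [-0.003, 0.986, -0.166, 0.004]
wrist_force: [-0.4, -0.8, 0.1]
gripper_width: 84.9
```

```bash
python3 -c "
from h import *
to([490,-40,220],-19.4);to([415,-223,215],20)"
```

```text
t 9.53 pos [588.1 129.3 230. ] yaw -19.16 F [-0.4 -0.8  0.1] w 84.9 -> d [-3.72 19.22  0.84] turn 0.24 q7 -2.25
t 9.53 pos [588.1 129.3 230. ] yaw -19.16 F [-0.4 -0.8  0.1] w 84.9 -> d [-4.8  38.97  1.19] turn -39.16 q7 -2.25
```

apply_moves(plan=[[8.5,[-1,4,0],0],[8.5,[-2,8,-1],0],[8.5,[-2,11,-2],0],[8.5,[-2,11,-2],0],[8.5,[-2,11,-2],0]])

```text
time_s: 10.15
position: [529.5, 30.2, 245.3]
tcp_rot: [-0.0, 0.986, -0.167, 0.001]
wrist_force: [0.7, 0.4, -0.5]
gripper_width: 85.0
```

```bash
python3 -c "
from h import *
import pickle
c=snap('wrist','w5.png');pickle.dump(c,open('w5.pkl','wb'))
to([435,-220,215],20)"
```

```text
t 10.2 pos [529.5  30.6 244.9] yaw -19.21 F [-0.2  1.  -0.8] w 85.1 -> d [-0.68 26.78  2.97] turn -39.21 q7 -2.09
```

View pics/w5.png

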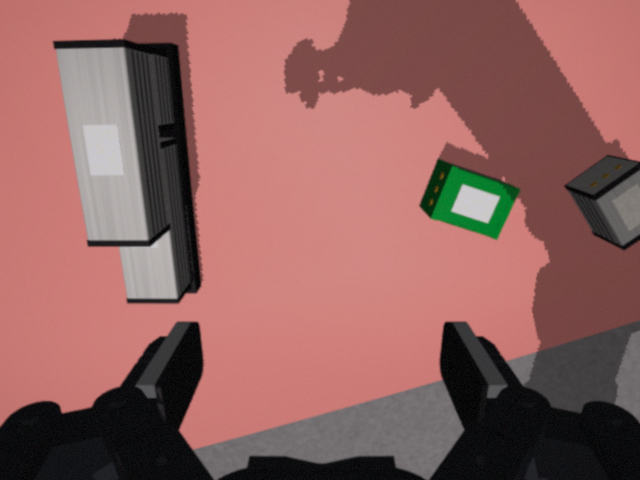

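The long module is on top: its top corners are at about (54,43), (124,41), (156,243) and (88,244), its label is at (103,150), and the lower course's near end is at (127..178,301). I'll check the numbers and head for the half.

```bash
python3 - <<'E'
from h import *
import pickle
c=pickle.load(open("w5.pkl","rb"))
P=onz(c,[[54,43],[124,41],[156,243],[88,244]],98);print(P.round(1).tolist(),P.mean(0).round(1))
for a in range(4):
    d=P[(a+1)%4]-P[a];print("  ",np.linalg.norm(d).round(1),np.degrees(np.arctan2(d[1],d[0])).round(1))
print(onz(c,[[103,150]],98).round(1))
Q=onz(c,[[127,301],[178,301]],53)
u=np.array([np.cos(np.radians(-19.4)),np.sin(np.radians(-19.4))]);v=np.array([-u[1],u[0]]);m=np.array([593.3,165.9])
print("in row frame: full corners",((P[:,:2]-m)@np.c_[u,v]).round(1).tolist(),"base end",((Q[:,:2]-m)@np.c_[u,v]).round(1).tolist())
E
```

```text
[[697.1, 152.6, 98.0], [682.1, 109.2, 98.0], [552.9, 149.3, 98.0], [568.9, 197.6, 98.0]] [625.2 152.2  98. ]
   45.9 -109.1
   135.3 162.7
   50.8 71.6
   135.9 -19.3
[[625.5 154.2  98. ]]
in row frame: full corners [[102.3, 21.9], [102.6, -24.0], [-32.6, -29.1], [-33.6, 21.8]] base end [[-102.5, 22.5], [-102.1, -23.2]]
```

apply_moves(plan=[[8.5,[-0.2,5,1],-10],[8.5,[-0.4,11,2],-20],[8.5,[-0.6,17,3],-30],[8.5,[-0.7,23,3],-39],[8.5,[-0.7,26.8,3],-39]])

```text
time_s: 10.82
position: [433.9, -222.0, 214.3]
tcp_rot: [-0.0, 0.985, 0.173, -0.0]
wrist_force: [0.6, 0.1, -0.7]
gripper_width: 85.1
```

apply_moves(plan=[[8.5,[0,0,0],0],[8.5,[0,0,0],0]])

```text
time_s: 11.08
position: [434.9, -220.0, 214.4]
tcp_rot: [-0.0, 0.985, 0.172, 0.0]
wrist_force: [-0.2, 0.0, 0.0]
gripper_width: 85.5
```

```bash
python3 -c "
from h import *
import pickle
c=snap('wrist','w6.png');pickle.dump(c,open('w6.pkl','wb'))
to([440,-218.2,70],20)"
```

```text
t 11.12 pos [ 435.1 -219.6  214.4] yaw 19.85 F [-0.1  0.1 -1. ] w 84.9 -> d [ 0.51  0.05 14.44] turn -0.15 q7 -0.87
```

View pics/w6.png

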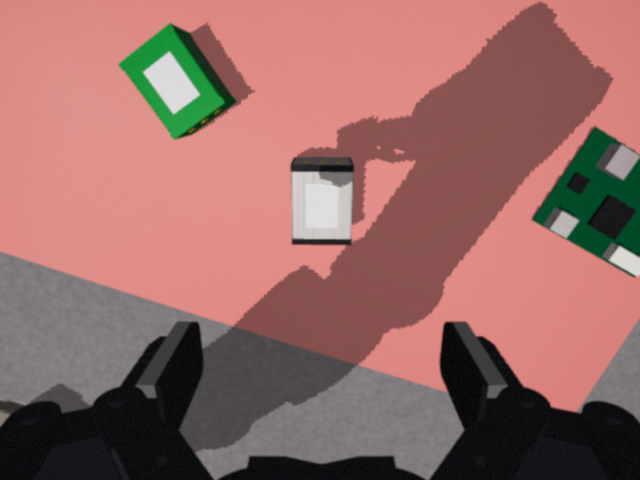

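The long module is flush to within about 1–2 mm. The half is directly ahead and clear of neighbours, with top corners at (292,167), (353,167), (351,243) and (292,243) and its label at (322,206).

```bash
python3 - <<'E'
from h import *
import pickle
c=pickle.load(open("w6.pkl","rb"))
P=onz(c,[[292,166],[353,167],[351,243],[292,243]],47);print(P.round(1).tolist(),P.mean(0).round(1))
for a in range(4):
    d=P[(a+1)%4]-P[a];print("  ",np.linalg.norm(d).round(1),np.degrees(np.arctan2(d[1],d[0])).round(1))
g=c["img"].min(2)[175:235,296:348];w=(g>210).astype(np.uint8)
M=cv2.moments(w,True);print(w.sum(),onz(c,[[296+M["m10"]/M["m00"],175+M["m01"]/M["m00"]]],47).round(1))
p=P.mean(0)
to([p[0],p[1],70],19.7)
E
```

```text
[[460.6, -188.0, 47.0], [475.0, -230.1, 47.0], [419.8, -249.8, 47.0], [404.3, -206.9, 47.0]] [ 439.9 -218.7   47. ]
   44.5 -71.2
   58.6 -160.4
   45.6 109.8
   59.4 18.6
1383 [[ 439.7 -218.2   47. ]]
t 11.12 pos [ 435.1 -219.6  214.4] yaw 19.85 F [-0.1  0.1 -1. ] w 84.9 -> d [ 0.48  0.09 14.44] turn 0.15 q7 -0.87
```

apply_moves(plan=[[8.5,[0.5,0.1,4],0.3],[8.5,[0.5,0.1,9],0.3],[8.5,[0.5,0.1,13],0.3],[8.5,[0.5,0.1,14.4],0.3],[8.5,[0.5,0.1,14.4],0.3]])

```text
time_s: 11.75
position: [439.5, -219.5, 70.4]
tcp_rot: [-0.0, 0.986, 0.169, -0.0]
wrist_force: [0.6, 0.5, -0.1]
gripper_width: 85.1
```

```bash
python3 -c "
from h import *
to([440,-218.5,14.4],19.3)"
```

```text
t 11.75 pos [ 439.5 -219.5   70.4] yaw 19.5 F [ 0.6  0.5 -0.1] w 85.1 -> d [ 0.08 -0.07  5.6 ] turn 0.2 q7 -0.87
```

apply_moves(plan=[[8.5,[0,-0.1,2],0],[8.5,[0,-0.1,4.5],0],[8.5,[0,-0.1,5.6],0],[8.5,[0,-0.1,5.6],0],[8.5,[0,-0.1,5.6],0]])

```text
time_s: 12.38
position: [439.7, -219.9, 15.7]
tcp_rot: [0.0, 0.986, 0.168, 0.001]
wrist_force: [-0.8, 0.7, 0.7]
gripper_width: 85.0
```

apply_moves(plan=[[6,[0,0,0],0],[4.0,[0,0,0],0],[4.0,[0,0,0],0],[4.0,[0,0,0],0],[4.0,[0,0,0],0]], squeeze=40)

```text
time_s: 13.0
position: [439.1, -219.6, 15.1]
tcp_rot: [0.0, 0.986, 0.169, 0.0]
wrist_force: [-0.0, 0.1, 6.6]
gripper_width: 45.7
```

```bash
python3 -c "
from h import *
to([440,-218.5,170],19.3)"
```

```text
t 13.0 pos [ 439.1 -219.6   15.1] yaw 19.4 F [-0.   0.1  6.6] w 45.7 -> d [  0.13  -0.07 -15.49] turn 0.1 q7 -0.87
```

apply_moves(plan=[[4.0,[0,0,-1],0],[4.0,[0,0,-4],0],[4.0,[0,0,-9],0],[4.0,[0,0,-14],0],[4.0,[0,0,-18],0]])

```text
time_s: 13.62
position: [438.6, -219.6, 196.9]
tcp_rot: [0.0, 0.986, 0.168, 0.001]
wrist_force: [1.4, -0.1, -2.1]
gripper_width: 46.0
```

```bash
python3 -c "
from h import *
to([510,30,220],-19.4)"
```

```text
t 13.62 pos [ 438.6 -219.6  196.9] yaw 19.39 F [ 1.4 -0.1 -2.1] w 46.0 -> d [ 15.03 -21.17  -2.31] turn 38.79 q7 -0.88
```

apply_moves(plan=[[4.0,[3,-4,-2],10],[4.0,[7,-9,-3],20],[4.0,[11,-14,-4],30],[4.0,[14,-18,-4],38.8],[4.0,[15,-21,-4],38.8]])

```text
time_s: 14.25
position: [510.9, 30.6, 235.1]
tcp_rot: [-0.0, 0.986, -0.169, 0.0]
wrist_force: [2.1, -0.4, -2.3]
gripper_width: 45.4
```

apply_moves(plan=[[4.0,[0,0,0],0],[4.0,[0,0,0],0]])

```text
time_s: 14.5
position: [509.9, 27.7, 234.5]
tcp_rot: [0.0, 0.986, -0.168, -0.0]
wrist_force: [1.0, -1.5, -1.4]
gripper_width: 45.3
```

```bash
python3 -c "
from h import *
import pickle
c=snap('wrist','w7.png');pickle.dump(c,open('w7.pkl','wb'))
to([522.7,190.8,110],-19.4)"
```

```text
t 14.55 pos [510.   27.  234.5] yaw -19.47 F [-0.1 -0.3 -1.5] w 45.5 -> d [ -4.26 -15.88  12.44] turn -0.07 q7 -2.1
```

View pics/w7.png

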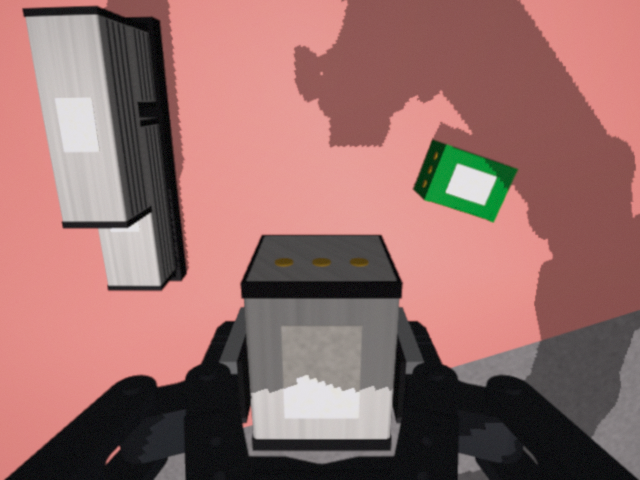

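The half is held squarely, with top corners at (243,283), (400,283), (391,450) and (251,448). The long module's near end is at (63..~125,225) and the row's near end at (108..162,289).

```bash
python3 - <<'E'
from h import *
import pickle
c=pickle.load(open("w7.pkl","rb"));s,R,a=tool()
P=onz(c,[[243,283],[400,283],[391,450],[251,448]],s["position"][2]+31.9);L=((P-s["position"])@R);print(L.round(1).tolist(),L.mean(0).round(1))
u=np.array([np.cos(np.radians(-19.4)),np.sin(np.radians(-19.4))]);v=np.array([-u[1],u[0]]);m=np.array([593.3,165.9])
f=lambda uv,z:((onz(c,uv,z)[:,:2]-m)@np.c_[u,v]).round(1).tolist()
print("full",f([[24,11],[63,226],[124,224]],98),"label",f([[77,125]],98),"base end",f([[108,289],[162,289]],53))
E
```

```text
[[31.7, -22.8, -31.9], [31.8, 21.8, -31.9], [-29.2, 22.8, -31.9], [-28.3, -23.8, -31.9]] [  1.5  -0.5 -31.9]
full [[101.9, 21.5], [-34.0, 21.7], [-32.6, -22.0]] label [[34.1, -0.6]] base end [[-103.2, 22.5], [-103.0, -24.0]]
```

apply_moves(plan=[[4.0,[-1.5,-4,1],0],[4.0,[-3,-9,3],0],[4.0,[-4,-13.5,5],0],[4.0,[-4.2,-15.9,7],0],[4.0,[-4.2,-15.9,9],0]])

```text
time_s: 15.18
position: [524.2, 193.3, 144.0]
tcp_rot: [-0.0, 0.986, -0.168, 0.0]
wrist_force: [-0.1, -0.5, -2.0]
gripper_width: 45.7
```

apply_moves(plan=[[4.0,[0,0,1],0],[4.0,[0,0,1.5],0],[4.0,[0,0,1.5],0],[4.0,[0,0,1.5],0]])

```text
time_s: 15.68
position: [524.2, 192.1, 130.4]
tcp_rot: [-0.0, 0.986, -0.169, 0.001]
wrist_force: [0.8, 0.1, -1.7]
gripper_width: 45.4
```

```bash
python3 -c "
from h import *
to([522.5,190.8,72],-19.4)"
```

```text
t 15.68 pos [524.2 192.1 130.4] yaw -19.43 F [ 0.8  0.1 -1.7] w 45.4 -> d [-0.13  0.18  5.84] turn -0.03 q7 -2.43
```

apply_moves(plan=[[4.0,[-0.1,0.1,1],0],[4.0,[-0.1,0.1,2.5],0],[4.0,[-0.1,0.1,4],0],[4.0,[-0.1,0.1,5.3],0],[4.0,[-0.1,0.1,5.7],0]])

```text
time_s: 16.3
position: [521.7, 191.3, 71.1]
tcp_rot: [0.001, 0.986, -0.168, -0.001]
wrist_force: [0.0, 0.5, -1.6]
gripper_width: 45.4
```

apply_moves(plan=[[4.0,[0,0,0],0],[4.0,[0,0,0],0]])

```text
time_s: 16.55
position: [522.8, 191.8, 73.0]
tcp_rot: [-0.0, 0.986, -0.168, 0.0]
wrist_force: [0.2, 0.2, -2.1]
gripper_width: 45.7
```

```bash
python3 -c "
from h import *
import pickle
to([522.5,190.8,66.1],-19.4)
o=[]
for n,(u,v) in dict(scene=(375,265),side=(300,300)).items():
    c=snap(n,n+'8.png')
    o.append(cv2.resize(c['img'][v-50:v+50,u-80:u+80],(600,300),interpolation=2))
cv2.imwrite('pics/c8.png',np.vstack(o)[:,:,::-1])"
```

```text
t 16.55 pos [522.8 191.8  73. ] yaw -19.4 F [ 0.2  0.2 -2.1] w 45.7 -> d [-0.    0.1   0.69] turn 0.0 q7 -2.45
```

View pics/c8.png

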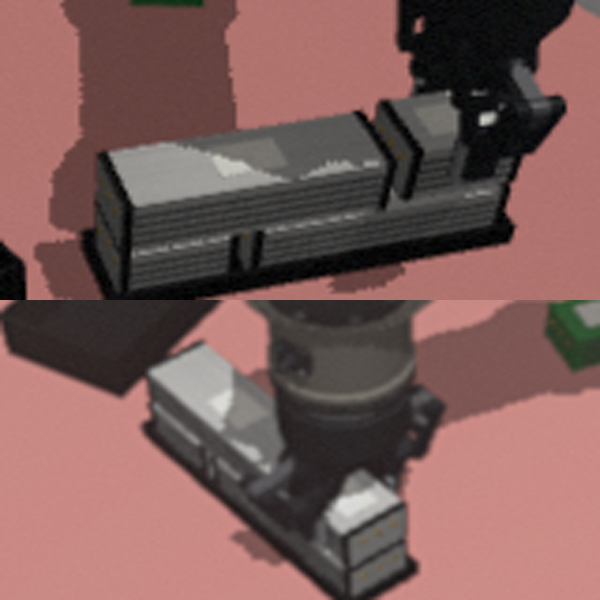

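The half hovers beside the long module with a visible gap at scene crop (395,150). Its end lines up with the lower end at side crop (375,540). I'll shift 1 mm in y and lower it.

apply_moves(plan=[[4.0,[0,0.1,0.1],0],[4.0,[0,0.1,0.25],0],[4.0,[0,0.1,0.4],0],[4.0,[0,0.1,0.5],0],[4.0,[0,0.1,0.55],0]])

```text
time_s: 17.27
position: [522.1, 190.7, 67.0]
tcp_rot: [0.0, 0.986, -0.168, -0.0]
wrist_force: [-0.6, 0.9, -2.4]
gripper_width: 45.4
```

apply_moves(plan=[[4.0,[0,0,0.05],0],[4.0,[0,0,0.1],0],[4.0,[0,0,0.1],0]])

```text
time_s: 17.65
position: [522.1, 190.7, 66.2]
tcp_rot: [-0.0, 0.986, -0.168, 0.0]
wrist_force: [0.1, -0.8, -0.9]
gripper_width: 45.5
```

apply_moves(plan=[[4.0,[0,0,0.05],0],[4.0,[0,0,0.05],0],[4.0,[0,0,0.05],0]])

```text
time_s: 18.02
position: [522.1, 190.7, 66.2]
tcp_rot: [-0.0, 0.986, -0.168, 0.0]
wrist_force: [-3.9, -0.8, 6.1]
gripper_width: 45.5
```

Contact. Release, retreat, and back off to one side for a last look.

apply_moves(plan=[[4.8,[0,0,0],0],[5.6,[0,0,0],0],[7.5,[0,0,0],0],[8.5,[0,0,0],0],[8.5,[0,0,0],0]])

```text
time_s: 18.65
position: [522.1, 190.7, 65.6]
tcp_rot: [0.0, 0.986, -0.169, 0.0]
wrist_force: [-0.1, 0.6, -0.2]
gripper_width: 85.2
```

apply_moves(plan=[[8.5,[0,0,-1.5],0],[8.5,[0,0,-5],0],[8.5,[0,0,-10],0],[8.5,[0,0,-15],0],[8.5,[0,4,-18],0]])

```text
time_s: 19.27
position: [510.0, 155.9, 249.7]
tcp_rot: [-0.002, 0.986, -0.166, 0.002]
wrist_force: [-0.3, -1.5, -0.4]
gripper_width: 84.9
```

apply_moves(plan=[[8.5,[1,4,0],0],[8.5,[2,8,0],0],[8.5,[3,12,0],0],[8.5,[3,12,0],0],[8.5,[3,12,0],0]])

```text
time_s: 19.9
position: [497.4, 30.5, 246.4]
tcp_rot: [-0.0, 0.986, -0.168, 0.0]
wrist_force: [0.2, -0.3, -0.3]
gripper_width: 84.9
```

```bash
python3 -c "
from h import *
import pickle
c=snap('wrist','w9.png');pickle.dump(c,open('w9.pkl','wb'))
a=c['img'][:400,:250]; d=snap('scene','s9.png')['img'][205:325,295:445]
im=np.hstack([cv2.resize(a,(375,600),interpolation=2),cv2.resize(d,(425,600*425//750),interpolation=2) if 0 else np.vstack([cv2.resize(d,(425,340),interpolation=2),np.zeros((260,425,3),np.uint8)])])
cv2.imwrite('pics/c9.png',im[:,:,::-1]);to([500,0,240],-19.4)"
```

```text
t 20.0 pos [497.4  31.2 246. ] yaw -19.28 F [-0.5 -0.7 -0.7] w 85.1 -> d [1.28 2.86 0.6 ] turn 0.12 q7 -2.1
```

The picture limit is reached, so I'll do the last check numerically: label centroids and side-edge fits in the row frame.

```bash
python3 - <<'E'
from h import *
import pickle
c=pickle.load(open("w9.pkl","rb"));im=c["img"].astype(int);g=im.min(2)
u=np.array([np.cos(np.radians(-19.4)),np.sin(np.radians(-19.4))]);v=np.array([-u[1],u[0]]);m=np.array([593.3,165.9])
f=lambda uv,z:((onz(c,uv,z)[:,:2]-m)@np.c_[u,v])
px=lambda a,b,z:proj(c,[[*(m+a*u+b*v),z]])[0]
for n,a in dict(full=35,half=-74).items():
    x,y=px(a,0,98).round().astype(int);w=g[y-30:y+30,max(x-26,0):x+26];x0=max(x-26,0)
    p=np.percentile(w,97);k=(w>p-6).astype(np.uint8);N,l,s,ce=cv2.connectedComponentsWithStats(k);i=1+s[1:,4].argmax()
    ys,xs=np.nonzero(l==i);F=f(np.c_[xs+x0,ys+y-30],98);r=cv2.minAreaRect(F.astype(np.float32))
    print(n,"px",(x,y),"area",s[i],"label rowframe",F.mean(0).round(1),"rect",np.round(r[0],1),np.round(r[1],1),round(r[2],1))
# left side edge: first non-mat pixel (redness) at several stations
red=(im[:,:,0]-im[:,:,2])
for a in(-100,-90,-74,-58,-48,-25,0,35,70,95):
    t=np.arange(40,5,-.25);q=np.array([px(a,b,98) for b in t]);ok=(q.round()>=0).all(1)&(q[:,0]<639)
    val=[red[int(round(p[1])),int(round(p[0]))] if o else 99 for p,o in zip(q,ok)]
    i=next((i for i,z in enumerate(val) if z<40),None);print(a,"left edge",t[i] if i is not None else None,end="; ")
# centre-line profile: dark plates
t=np.arange(-120,115,.5);q=[px(a,-12,98) for a in t]
pr=np.array([im[int(p[1]+.5),int(p[0]+.5)].max() if 0<=p[0]<639 and 0<=p[1]<479 else -1 for p in q])
d=(pr<75)&(pr>=0);e=np.flatnonzero(np.diff(d.astype(int)));print("\ndark plate transitions",t[e])
E
```

```text
full px (np.int64(81), np.int64(103)) area [   7    6   40   52 1607] label rowframe [34.2 -0.5] rect [34.1 -0.6] [32.7 22.7] 0.7
half px (np.int64(106), np.int64(257)) area [   9    9   37   42 1180] label rowframe [-73.8  -0.9] rect [-74.1  -0.9] [32.5 22.5] 0.0
-100 left edge 21.25; -90 left edge 21.0; -74 left edge 21.0; -58 left edge 21.0; -48 left edge 21.5; -25 left edge 21.5; 0 left edge 21.25; 35 left edge 21.0; 70 left edge 21.25; 95 left edge 21.25; 
dark plate transitions [-104.5 -101.   -48.   -31. ]
```

```bash
python3 -c "
from h import *
print(manip.finish_job())"
```

```text
the job is handed in; nothing more can be done
None
```

The second course is laid and handed in. The long module went on first, bridging the joint, and the grey short module then filled the row. I left the green look-alike alone.

- **Set-down:** Both modules were lowered about 1 mm or less at a time. The highest wrist force I read was about 8 N. Both were released, and the arm backed off with the gripper open and touching nothing. The robot clock was at about 20 s.
- **Position:** In the tray's frame, the long module's label measured +34.2 mm along the row (nominal +35) and the short one's −74 mm (nominal −74). Both were within 1 mm sideways and 1° of straight. The left edge was even to about 0.5 mm along the course, and the near end measured −104.5 mm (nominal −105).
- **Scale disagreement:** Before the short module was placed, the wrist-view corner readings came out 2–3 mm short of nominal. They were equally short for both courses, so I took it as a scale error in those readings.
- **Not checked at the end:** The picture limit stopped me viewing the last image, so the final check was by numbers only. It did not cover the upper course's far end or right side. I also did not re-measure the lower course, circuit board, bin or screwdriver after the release, though no contact with the bystanders showed in the forces.

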